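Switch on the ring under the tall pan

TASK

Switch on the hotplate ring that the taller pan stands on: with a fingertip against it, gently turn the knurled dial in front of that pan clockwise by one click, from off to its first position and no further. Then press the start button between the two dials and let go. Do not pinch or lift anything, and leave the other dial, the pans and the things standing about as they are.

Things in the scene. Friction and masses are not known exactly. Their poses are not given: they have to be found in the camera images.
- hob: White twin hotplate, fixed, 280 (x) x 500 (y) mm, deck 56 mm above the worktop; origin: centre of its underside, x away from the robot, y to the left. On a line at x = -85 mm are the left dial (y = +140), start button (y = 0) and right dial (y = -140). Behind each dial is its round dark plate (centre x = +62, y = +140 or -140, radius 75, 6 mm proud of the deck).
- dial_left_top (a point): Centre of the flat top of the left dial, on its upright axis, 30 mm above the deck (86 mm above the worktop). Black dial, 91 mm across over the ribs (too wide to span with many grippers); its side is upright, from 4 to 30 mm above the deck, with fine vertical ribs 1 mm proud at 10 degree pitch. A white line on its top points to one of three black dots on the deck behind it: off (back left), first (straight back), second (back right).
- dial_right_top (a point): The same point of the right dial, which is identical.
- dial_left (a joint): Angle of the left dial in rad, growing clockwise seen from above: 0 = off (at the start), 0.785 = first click, 1.57 = second click, with end stops just outside 0 and 1.57. A sprung detent pulls it into the nearest of the three; the hump after off is at about 0.39, that after the first click at about 1.18. Leaving off takes about 0.065 N m at most (1.5 N at the rim); past the hump it springs on to 0.785 by itself.
- dial_right (a joint): The same for the right dial.
- start_top (a point): Centre of the top of the round start button (grey, 30 mm across, in a steel surround) between the dials; pressed straight down. Wall cabinets hang over the back of the worktop, beyond about x = 0.6 m in the world and from 0.46 m above the worktop: keep the wrist in front of them.
- start (a joint): Travel of the start button in m: 0 = up, 0.006 = fully down (4 N); counts as pressed beyond 0.004; it springs back.
- tall_pan: The taller steel pan, 132 mm across (without its two side lugs) and 85 mm high, loose, standing on one of the two plates; origin at the centre of its underside. The dial on the same side of the hotplate is the one to turn.
- low_pan: The low steel pan, 140 mm across and 42 mm high, on the other plate; origin at the centre of its underside. Leave it.
- salt_shaker: Salt shaker, 44 mm across, 90 mm high, standing on the deck between the pans; leave it. Origin under its centre.
- teaspoon: Teaspoon, 139 mm long, 10 mm high, lying on the worktop in front of the hotplate; leave it.
- egg_timer: Egg timer, 66 mm across, 55 mm high, on the worktop to the right; leave it. Origin under its centre.
- mug: Mug, 101 mm high, on the worktop to the left; leave it. Origin under its centre.

How it is judged (in metres and radians):
On the way, in this order (a step that is already met when the one before it is completed fails the run):
1. the dial in front of the taller pan rests in its first position, the other is off (((y of tall_pan in the frame of hob above 0 m and value of joint dial_left between 0.585 and 0.985 rad and value of joint dial_right below 0.2 rad) or (y of tall_pan in the frame of hob below 0 m and value of joint dial_right between 0.585 and 0.985 rad and value of joint dial_left below 0.2 rad)) and velocity of joint each of dial_left, dial_right below 0.2 rad/s), for 0.2 s.
2. the start button is pressed (((y of tall_pan in the frame of hob above 0 m and value of joint dial_left between 0.585 and 0.985 rad and value of joint dial_right below 0.2 rad) or (y of tall_pan in the frame of hob below 0 m and value of joint dial_right between 0.585 and 0.985 rad and value of joint dial_left below 0.2 rad)) and value of joint start above 0.004 m), for 0.05 s.
At the end, for the whole second after the job is handed in: The dial in front of the taller pan rests within 0.2 rad of its first click, the other dial within 0.2 rad of off, the start button is up again, and pans and salt shaker stand within 20 mm of where they were (((y of tall_pan in the frame of hob above 0 m and value of joint dial_left between 0.585 and 0.985 rad and value of joint dial_right below 0.2 rad) or (y of tall_pan in the frame of hob below 0 m and value of joint dial_right between 0.585 and 0.985 rad and value of joint dial_left below 0.2 rad)) and value of joint start below 0.002 m and not (distance of tall_pan from where it was at the start of the episode above 0.02 m) and not (distance of low_pan from where it was at the start of the episode above 0.02 m) and not (distance of salt_shaker from where it was at the start of the episode above 0.02 m)); the robot touches nothing.
It fails at once if the dial is turned past its first click towards the second ((y of tall_pan in the frame of hob above 0 m and value of joint dial_left above 1.185 rad) or (y of tall_pan in the frame of hob below 0 m and value of joint dial_right above 1.185 rad)).
It fails at once if the other dial is turned ((y of tall_pan in the frame of hob above 0 m and value of joint dial_right above 0.4 rad) or (y of tall_pan in the frame of hob below 0 m and value of joint dial_left above 0.4 rad)).
It fails at once if start is pressed before the dial is set (value of joint start above 0.004 m and not ((y of tall_pan in the frame of hob above 0 m and value of joint dial_left between 0.585 and 0.985 rad and value of joint dial_right below 0.2 rad) or (y of tall_pan in the frame of hob below 0 m and value of joint dial_right between 0.585 and 0.985 rad and value of joint dial_left below 0.2 rad))).
It fails at once if the fingers push on the hotplate or its controls with more than 40 N (contact force between the fingers and hob above 40 N).
It fails at once if a pan or bystander is shifted or lifted by more than 20 mm (distance of any of tall_pan, low_pan, salt_shaker, teaspoon, egg_timer, mug from where it was at the start of the episode above 0.02 m).
It also fails if it takes over 48 s, if anything falls off the work surface, if the arm or the gripper's body presses on something with over 40 N, if the wrist force passes 120 N, or if a joint passes its speed limit or range.

ROBOT

A 7-joint arm with a two-finger parallel gripper is mounted at the origin on a cart in front of the work surface, level with it; the furniture and walls round the work are solid. World frame = base frame: x ahead of the robot, y to its left, z up, the work surface at z = 0. Lengths are in mm, angles in rad, forces in N, time in s.
With the tool pointing down it reaches from about 425 to 800 mm from the base axis. Payload 8.3 kg.
Tool frame: the origin (TCP) lies at the very end of the fingers, on their centre line; the grasp point (between the pads) lies 19 mm behind it; y points along the fingers, x is the direction in which the jaws open and shut, and the axes are right-handed (so a half turn about y gives the same grasp; the last joint's range is limited). The gripper opens to 85 mm and grips with 20 to 120 N. Pads are 22 mm wide; open, the fingers measure 114 mm over their backs; the gripper's body (76 mm by 85 mm) begins 54 mm behind the grasp point. The pads swing forward as they close: fully open they stand 13 mm farther back than shut.
Start: joints at [1.15, 0.383, 0.016, 1.37, -0.006, 1.388, -0.046], TCP at [218.921, -585.384, 196.079] pointing down, gripper open.
Joint ranges: [-2.95, 2.95], [-0.25, 2.06], [-1.52, 1.56], [0.18, 2.33], [-1.44, 4.58], [0.02, 2.06], [-3.01, 3.01]. Speed limits (rad/s): [2.39, 2.39, 3.01, 3.01, 3.14, 3.14, 3.14].

INTERFACE

Orientations are given as [roll, pitch, yaw] about the fixed x, y, z axes, in that order (R = Rz(yaw) Ry(pitch) Rx(roll)).
In Python, from bench import readout, vision, manip, masks_of gives the robot as it stands.
- The arm moves only by the shell command python3 -m creep 'ROWS' [FORCE]. ROWS is text: rows parted by semicolons, each of 5 numbers parted by spaces: the shift along the tool's x, y, z in mm, then the turn about the tool's y in rad, then the closure in counts, from 0 (fully open) to 255 (shut). In form: tx ty tz yaw jaw; .... A call has 1 to 5 rows; each row is the pose to reach, as a shift and turn from the pose commanded when the call began, along the tool's axes at that moment; what a row does not reach only later rows make up. A row lasts 1/10 s, in which the tool goes at most 50 mm and 8.59 degrees, less where a joint would pass 70% of its speed; a pose out of reach is approached as far as the arm can. A call with a gripper value outside its range is refused whole. The fingers move at their own pace and stop on an object; FORCE is the grip in N (left out, the last holds). Time passes only in rows, so rows that repeat a pose let the fingers close. It gives the time, the measured TCP pose, the force and the opening at its end, in the units of the state.
- readout.get_state(): the state, without advancing time (a new reading comes with each control period).
- vision.grab_frame(name): name is "scene" or "top" or "wrist"; returns (picture, depth): 400x640x3 uint8, red, green, blue; 400x640 float32, mm along the optical axis (not along the pixel's ray), 0 where there is no reading.
- vision.calibration(name): a dict with "mtx" (3x3 intrinsics, pixels), "R" (3x3) and "t" (3): a world point X has camera coordinates R X + t. Camera axes: x right, y down, z forward; pixel columns grow to the right and rows downward; lengths in mm; the calibration is good to about 2 mm. A picture is of the moment at which its call begins: read the wrist's pose just before it. calibration takes no time and is no camera call; for the wrist camera it gives the pose at the moment of the call.
- manip.job_done(): hands the job in, once; it reports no verdict.
Trained networks look in the newest picture that a camera, given by its name, has taken for a name from the list of things; names that differ only in an ending like _2 or _b are one class to them, and where a whole thing is asked for, a point or a joint stands for the part that bears it (a point fixed in the world has none). Each returns a list of dicts, best first, with "conf" (0 to 1); they miss things now and then, are a little off and sometimes report something else, mostly with a low value. They report only what shows in the picture. A call takes as long as a camera call.
- masks_of(query, camera): "pixels" (400x640 bool, what is visible of it) and "rect" ([left, top, width, height] in pixels, round what is visible of it).
The state is a dict: "time": time; "joint_pos": joint angles; "dq": joint speeds; "effort": joint torques, N m; "tool_pos": TCP position; "tool_rot": TCP orientation; "wrist_force": force on the tool from outside, world axes, zero at the start; "wrist_torque": the same for the moment, N m; "gripper_width": finger opening in mm.
Only numpy, scipy, OpenCV 4.12 (cv2) and the standard library are available. Lean on these libraries where they do the work, as an engineer would, in place of code of your own. Each camera call takes 0.05 s, during which the arm holds its last target. There are 200 camera calls.

## Working session

There is one attempt and no reset: what is moved stays moved. The work goes in short steps, Python scripts to look and compute and a shell command to move; the robot and the scene stay as the last step left them, time stands still between calls to the robot, and variables do not carry over. Pictures are saved under pics/ and viewed, about 8 in all and at most 12, crops included, and the job is handed in when it is done.

```bash
ls; mkdir -p pics; cat > h.py <<'E'
import numpy as np,cv2
from bench import readout,vision,manip,masks_of
from scipy.spatial.transform import Rotation as Ro
def unproj(name,d,mask):
    c=vision.calibration(name);K=np.array(c["mtx"]);R=np.array(c["R"]);t=np.array(c["t"])
    v,u=np.nonzero(mask&(d>0));z=d[v,u]
    P=np.stack([(u-K[0,2])*z/K[0,0],(v-K[1,2])*z/K[1,1],z],1)
    return (P-t)@R, u, v
def save(n,im): cv2.imwrite("pics/"+n,cv2.cvtColor(im,cv2.COLOR_RGB2BGR))
E
python3 - <<'E'
from h import *
s=readout.get_state();print({k:np.round(v,3).tolist() for k,v in s.items()})
for cam in ["top","scene"]:
    im,d=vision.grab_frame(cam);save(cam+"1.png",im)
    for q in ["hob","dial_left_top","dial_right_top","start_top","tall_pan","low_pan","salt_shaker","teaspoon","egg_timer","mug"]:
        for r in masks_of(q,cam)[:2]:
            P,u,v=unproj(cam,d,r["pixels"])
            if len(P)==0: continue
            top=P[P[:,2]>np.percentile(P[:,2],90)-8]
            print(cam,q,round(r["conf"],2),r["rect"],"med",np.median(P,0).round(),"z98",np.percentile(P[:,2],98).round(),"topmid",((top.min(0)+top.max(0))/2).round(),"ext",np.ptp(top,axis=0).round())
E
```

```text
pics
{'time': 0.0, 'joint_pos': [1.15, 0.384, 0.016, 1.371, -0.006, 1.388, -0.047], 'dq': [0.0, -0.003, 0.002, 0.001, 0.001, 0.001, -0.001], 'effort': [0.001, -62.76, 0.844, -37.182, 0.016, 0.014, -0.0], 'tool_pos': [218.742, -584.862, 195.058], 'tool_rot': [-1.571, 0.002, -1.213], 'wrist_force': [-0.319, -0.833, 0.362], 'wrist_torque': [0.009, -0.003, -0.0], 'gripper_width': 85.123}
top hob 0.92 [250.1, 160.2, 150.9, 102.3] med [528.  61.  57.] z98 91.0 topmid [575.  55. 105.] ext [242. 463.  58.]
top dial_left_top 0.93 [279.8, 220.5, 23.5, 22.9] med [507. 195.  86.] z98 93.0 topmid [512. 194.  89.] ext [91. 85. 14.]
top dial_right_top 0.57 [350.6, 203.8, 28.0, 27.5] med [494. -81.  86.] z98 93.0 topmid [498. -81.  89.] ext [88. 85. 12.]
top tall_pan 0.76 [252.0, 173.8, 57.0, 46.3] med [676. 188. 100.] z98 149.0 topmid [659. 190. 145.] ext [138. 200.  20.]
top low_pan 0.61 [328.2, 162.6, 53.4, 34.1] med [651. -96.  71.] z98 107.0 topmid [643. -93. 102.] ext [141. 202.  17.]
top salt_shaker 0.75 [313.0, 168.9, 6.8, 19.5] med [678.  51. 110.] z98 149.0 topmid [690.  46. 143.] ext [26.
[... 1128 characters left out ...]
, 29.3, 44.6] med [572. 527.  69.] z98 101.0 topmid [601. 525.  96.] ext [85. 76. 14.]
scene salt_shaker 0.63 [404.7, 168.8, 17.4, 17.7] med [ 610. -353.   34.] z98 56.0 topmid [ 624. -362.   51.] ext [55. 47. 11.]
scene salt_shaker 0.58 [306.5, 169.0, 14.0, 22.4] med [676.  49. 102.] z98 144.0 topmid [687.  44. 139.] ext [31. 30. 15.]
scene teaspoon 0.53 [328.3, 232.9, 26.1, 23.9] med [360. 117.   6.] z98 11.0 topmid [391. 117.   7.] ext [136.  37.   9.]
scene egg_timer 0.75 [406.1, 169.8, 18.6, 15.8] med [ 609. -353.   35.] z98 56.0 topmid [ 619. -362.   51.] ext [46. 47. 11.]
scene mug 0.58 [160.0, 213.9, 34.0, 49.7] med [572. 527.  67.] z98 101.0 topmid [604. 526.  96.] ext [90. 78. 14.]
```

```bash
python3 - <<'E'
from h import *
im=cv2.imread("pics/scene1.png");im2=cv2.imread("pics/top1.png")
a=cv2.resize(im[140:270,140:460],(800,325),interpolation=3);b=cv2.resize(im2[140:290,160:448],(528,275),interpolation=3)
o=np.zeros((600,800,3),np.uint8);o[:325]=a;o[325:,:528]=b;cv2.imwrite("pics/c1.png",o)
s=readout.get_state();c=vision.calibration("wrist");R=np.array(c["R"]);p=-R.T@np.array(c["t"])
T=Ro.from_euler("xyz",s["tool_rot"]).as_matrix();print("cam in tool",T.T@(p-s["tool_pos"]),(T.T@R.T).round(2))
print("tool axes",T.round(3))
E
```

```text
cam in tool [ 8.44329274e-02 -1.77914376e+02  7.73975078e+01] [[ 1.   -0.    0.  ]
 [-0.   -0.3   0.95]
 [-0.   -0.95 -0.3 ]]
tool axes [[ 0.35   0.     0.937]
 [-0.937  0.     0.35 ]
 [-0.    -1.     0.   ]]
```

View pics/c1.png

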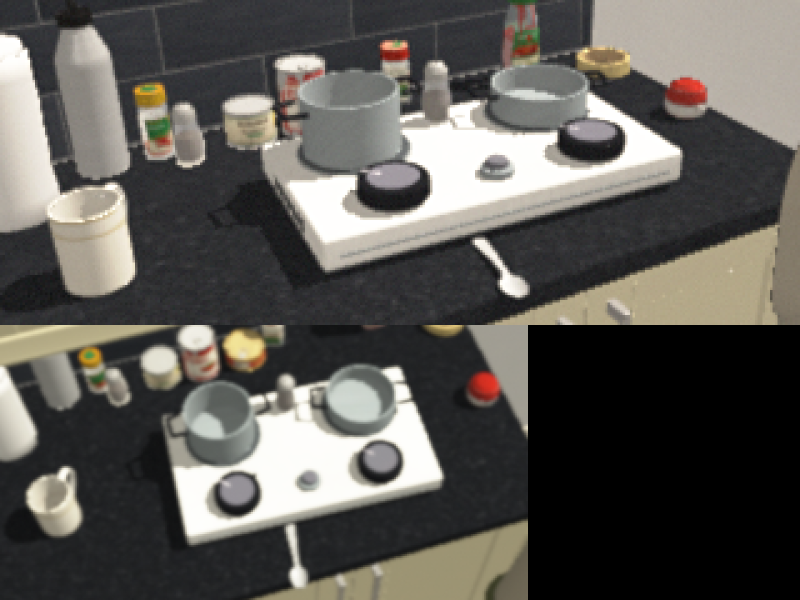

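```bash
python3 -m creep '-20 -4 36 0 255; -44 -8 78 0 255; -68 -12 120 0 255; -92 -16 162 0 255; -112 -20 198 0 255' 20; python3 -m creep '-24 -4 42 0 255; -48 -8 84 0 255; -72 -10 126 0 255; -92 -10 162 0 255; -104 -10 182 0 255'
```

```text
time: 1.6
tool_pos: [366.9, -408.7, 216.6]
tool_rot: [-1.57, -0.0, -1.211]
wrist_force: [0.7, -0.9, 1.0]
gripper_width: 12.5
time: 2.1
tool_pos: [501.6, -245.8, 226.4]
tool_rot: [-1.569, 0.001, -1.208]
wrist_force: [-0.0, 0.0, -0.5]
gripper_width: 0.0
```

```bash
python3 -m creep '-35 0 7 0 255; -80 0 17 0 255; -125 0 27 0 255; -170 0 37 0 255; -210 0 46 0 255'; python3 -m creep '-45 0 9 0 255; -90 0 19 0 255; -135 0 29 0 255; -175 0 37 0 255; -198 0 42 0 255'; python3 - <<'E'
from h import *
s=readout.get_state();print(s["tool_pos"],s["tool_rot"],s["wrist_force"])
im,d=vision.grab_frame("wrist");save("w1.png",im)
for q in ["dial_left_top","start_top"]:
  for r in masks_of(q,"wrist")[:2]:
    P,u,v=unproj("wrist",d,r["pixels"]);T=P[abs(P[:,2]-np.percentile(P[:,2],85))<4]
    (c,w,a)=cv2.minAreaRect(T[:,:2].astype(np.float32));print(q,r["conf"],r["rect"],c,w,np.median(T,0),cv2.minEnclosingCircle(T[:,:2].astype(np.float32)))
E
```

```text
time: 2.6
tool_pos: [468.2, -34.8, 226.4]
tool_rot: [-1.57, -0.0, -1.212]
wrist_force: [0.1, 0.3, -0.6]
gripper_width: 0.2
time: 3.1
tool_pos: [437.5, 166.8, 226.6]
tool_rot: [-1.57, 0.0, -1.209]
wrist_force: [1.1, 0.7, 0.9]
gripper_width: -0.2
[437.46944089 166.78429725 226.62770147] [-1.56965437e+00  4.42885818e-04 -1.20871946e+00] [1.08338513 0.73375583 0.88144646]
dial_left_top 0.85 [282.9, 54.2, 85.9, 88.5] (514.3692016601562, 192.46275329589844) (87.79559326171875, 87.01530456542969) [516.22594259 192.82978786  86.22575174] ((514.451171875, 192.19007873535156), 44.98566436767578)
start_top 0.62 [421.9, 137.8, 26.1, 28.0] (507.881591796875, 50.518165588378906) (28.16103172302246, 27.901330947875977) [507.98260147  50.87644359  77.71716009] ((507.9278869628906, 50.51329040527344), 14.74738597869873)
```

View pics/w1.png

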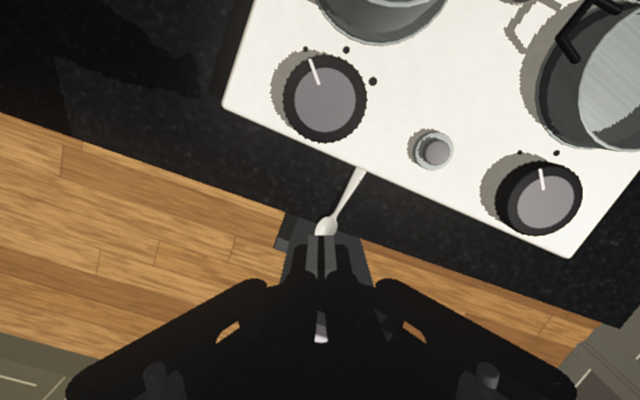

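```bash
python3 -m creep '1 30 0 0 255; 3 70 0 0 255; 3 110 0 0 255; 3 140 0 0 255; 3 157 0 0 255'; python3 -m creep '0 0 5 0 255; 0 0 12 0 255; 0 0 16 0 255; 0 0 18 0 255;0 0 18 0 255';python3 -m creep '0 0 1 0 255; 0 0 2 0 255; 0 0 3 0 255;0 0 3 0 255'
```

```text
time: 3.75
tool_pos: [438.7, 157.8, 66.5]
tool_rot: [-1.574, -0.0, -1.215]
wrist_force: [-0.2, -0.1, -0.2]
gripper_width: -0.1
time: 4.25
tool_pos: [457.5, 166.8, 69.9]
tool_rot: [-1.569, 0.0, -1.213]
wrist_force: [0.6, -0.3, -0.2]
gripper_width: -0.2
time: 4.65
tool_pos: [459.5, 167.6, 69.2]
tool_rot: [-1.571, 0.0, -1.213]
wrist_force: [-0.4, 0.8, 0.8]
gripper_width: -0.2
```

```bash
for i in 1 2; do python3 -m creep '0 0 0.7 0 255; 0 0 1.5 0 255; 0 0 1.5 0 255'|sed -n '1,2p;4p'; done
```

```text
time: 4.95
tool_pos: [460.9, 168.1, 69.2]
wrist_force: [0.4, 0.9, 0.2]
time: 5.25
tool_pos: [462.3, 168.7, 69.1]
wrist_force: [-0.3, 0.1, 1.3]
```

```bash
for i in 1 2 3; do python3 -m creep '0 0 0.5 0 255; 0 0 1 0 255; 0 0 1 0 255'|sed -n '1,2p;4p'; done
```

```text
time: 5.55
tool_pos: [463.3, 169.0, 69.2]
wrist_force: [0.6, -0.0, -1.1]
time: 5.85
tool_pos: [464.2, 169.3, 69.2]
wrist_force: [1.1, 0.3, -0.4]
time: 6.15
tool_pos: [465.2, 169.7, 69.2]
wrist_force: [-0.1, 1.1, -0.3]
```

```bash
for i in 1 2 3 ; do python3 -m creep '0 0 0.5 0 255; 0 0 1 0 255; 0 0 1 0 255'|sed -n '1,2p;4p'; done
```

```text
time: 6.45
tool_pos: [466.0, 170.0, 69.1]
wrist_force: [1.0, 0.2, -0.5]
time: 6.75
tool_pos: [467.0, 170.4, 69.1]
wrist_force: [-0.3, 0.6, 0.1]
time: 7.05
tool_pos: [467.9, 170.7, 69.1]
wrist_force: [0.4, 1.1, 0.2]
```

```bash
python3 - <<'E'
from h import *
im,d=vision.grab_frame("wrist");save("w2.png",cv2.resize(im[60:310,160:480],(768,600)))
s=readout.get_state();print(s["tool_pos"],s["wrist_force"])
for r in masks_of("dial_left_top","wrist")[:1]:
    P,u,v=unproj("wrist",d,r["pixels"]);T=P[abs(P[:,2]-np.percentile(P[:,2],85))<4]
    print(r["rect"],cv2.minEnclosingCircle(T[:,:2].astype(np.float32)))
E
```

```text
[467.90072969 170.74992823  69.15610969] [ 0.24828837  0.76750501 -0.36686645]
[236.6, 65.1, 159.6, 159.7] ((514.8027954101562, 191.65879821777344), 44.82794189453125)
```

View pics/w2.png

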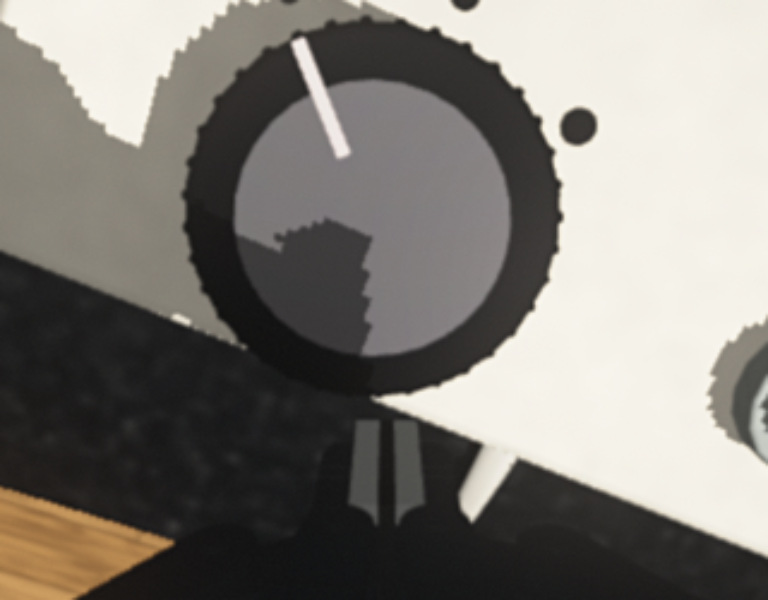

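```bash
for i in 1 2 3 4 ; do python3 -m creep '0 0 0.5 0 255; 0 0 1 0 255; 0 0 1 0 255'|sed -n '1,2p;4p'; done
```

```text
time: 7.45
tool_pos: [468.9, 171.1, 69.2]
wrist_force: [-0.0, -0.1, 0.4]
time: 7.75
tool_pos: [469.8, 171.4, 69.1]
wrist_force: [-1.1, -0.5, 0.4]
time: 8.05
tool_pos: [470.8, 171.8, 69.1]
wrist_force: [0.2, 0.3, -0.9]
time: 8.35
tool_pos: [471.7, 172.1, 69.2]
wrist_force: [-0.1, 0.5, -0.0]
```

```bash
for i in 1 2 3 ; do python3 -m creep '0 0 0.5 0 255; 0 0 1 0 255; 0 0 1 0 255'|sed -n '1,2p;4p'; done;  python3 - <<'E'
from h import *
im,d=vision.grab_frame("wrist");save("w3.png",cv2.resize(im[60:310,160:480],(768,600)))
E
```

```text
time: 8.65
tool_pos: [472.6, 172.5, 69.1]
wrist_force: [-0.4, -0.3, -0.0]
time: 8.95
tool_pos: [473.5, 172.8, 69.1]
wrist_force: [0.2, 0.2, -0.1]
time: 9.25
tool_pos: [474.5, 173.2, 69.2]
wrist_force: [-0.2, 0.9, 0.2]
```

View pics/w3.png

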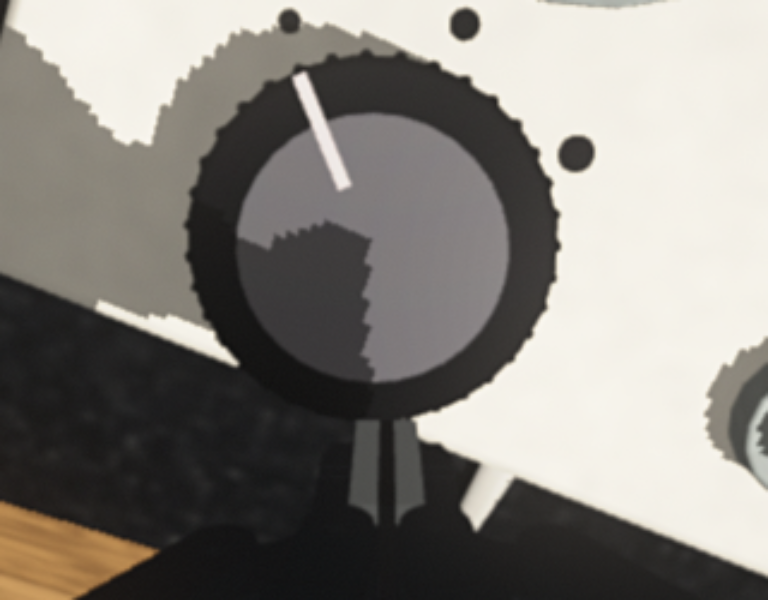

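```bash
python3 - <<'E'
from h import *
s=readout.get_state();T=Ro.from_euler("xyz",s["tool_rot"]).as_matrix()
im,d=vision.grab_frame("wrist")
print(vision.calibration("wrist")["mtx"])
m=np.zeros((400,640),bool);m[225:275,300:345]=1
P,u,v=unproj("wrist",d,m);L=(P-s["tool_pos"])@T
for c in (312,321,329):
  print(c,[(vv,*L[(u==c)&(v==vv)][0].round(1)) for vv in range(229,272,3) if ((u==c)&(v==vv)).any()])
r=masks_of("dial_left_top","wrist")[0]
Q,_,_=unproj("wrist",d,r["pixels"]);Q=Q[abs(Q[:,2]-86)<3];Lq=(Q-s["tool_pos"])@T
print(cv2.minEnclosingCircle(Lq[:,[0,2]].astype(np.float32)),cv2.minEnclosingCircle(Q[:,:2].astype(np.float32)))
E
```

```text
[[289.28263275   0.         320.67352062]
 [  0.         289.28263275 194.69202832]
 [  0.           0.           1.        ]]
312 [(229, np.float64(-5.1), np.float64(-17.3), np.float64(5.1)), (232, np.float64(-5.1), np.float64(-16.0), np.float64(2.5)), (235, np.float64(-4.4), np.float64(-38.7), np.float64(11.2)), (238, np.float64(-4.3), np.float64(-43.6), np.float64(11.9)), (241, np.float64(-4.2), np.float64(-46.3), np.float64(11.5)), (244, np.float64(-4.1), np.float64(-50.1), np.float64(11.8)), (247, np.float64(-4.0), np.float64(-52.9), np.float64(11.7)), (250, np.float64(-3.9), np.float64(-55.8), np.float64(11.6)), (253, np.float64(-3.8), np.float64(-59.7), np.float64(12.2)), (256, np.float64(-3.8), np.float64(-61.8), np.float64(11.8)), (259, np.float64(-3.7), np.float64(-63.5), np.float64(11.3)), (262, np.float64(-3.6), np.float64(-66.9), np.float64(11.8)), (265, np.float64(-3.6), np.float64(-68.9), np.float64(11.5)), (268, np.float64(-3.5), np.float64(-71.5), np.float64(11.7)), (271, np.float64(-3.5), np.float64(-73.0), np.float64(11.2))]
321 [(229, np.float64(0.4), np.float64(-
[... 1219 characters left out ...]
(-49.6), np.float64(11.5)), (247, np.float64(4.2), np.float64(-52.5), np.float64(11.4)), (250, np.float64(4.1), np.float64(-55.3), np.float64(11.4)), (253, np.float64(4.0), np.float64(-58.0), np.float64(11.3)), (256, np.float64(3.9), np.float64(-61.4), np.float64(11.6)), (259, np.float64(3.8), np.float64(-64.3), np.float64(11.8)), (262, np.float64(3.7), np.float64(-67.3), np.float64(12.0)), (265, np.float64(3.7), np.float64(-69.4), np.float64(11.8)), (268, np.float64(3.6), np.float64(-71.6), np.float64(11.7)), (271, np.float64(3.6), np.float64(-73.3), np.float64(11.3))]
((-3.2913031578063965, 44.289085388183594), 44.80480194091797) ((514.7752685546875, 191.7753448486328), 44.804832458496094)
```

```bash
python3 - <<'E'
from h import *
s=readout.get_state()
for cam in ("scene",):
    im,d=vision.grab_frame(cam);c=vision.calibration(cam)
    q=np.array(c["mtx"])@(np.array(c["R"])@s["tool_pos"]+np.array(c["t"]));q=q[:2]/q[2];print(cam,q)
    u,v=q.astype(int);cr=im[v-50:v+25,u-50:u+50];save("s2.png",cv2.resize(cr,(800,600),interpolation=0))
    print((q-[u-50,v-50])*8, d[v-12:v+3,u].round())
E
```

```text
scene [307.77885965 219.48223837]
[406.2308772  403.85790698] [1037. 1040. 1046. 1080. 1076. 1070. 1067. 1061. 1056. 1056. 1056. 1057.
 1062. 1061. 1063.]
```

View pics/s2.png

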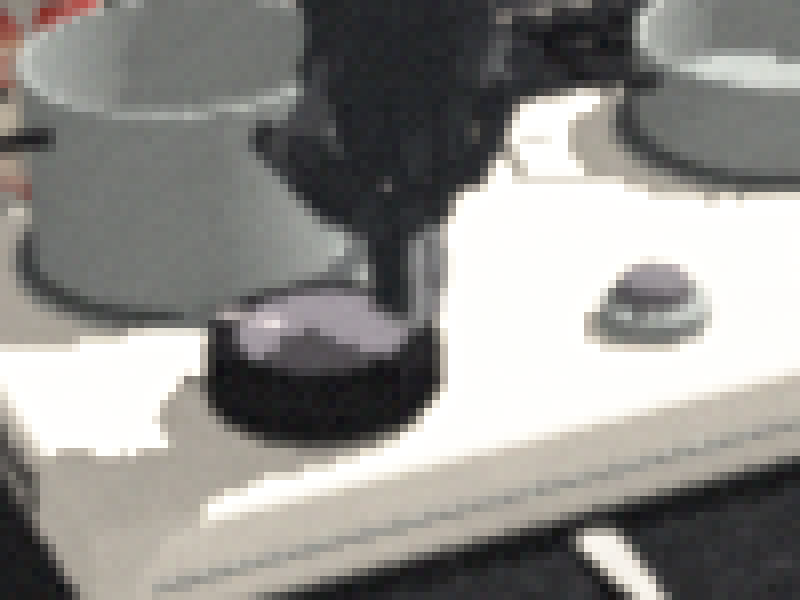

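```bash
python3 -m creep '0 0 -6 0 255; 0 0 -16 0 255; 0 0 -24 0 255; 0 0 -27 0 255; 0 0 -27 0 255'; python3 -m creep '0 8 0 0 255; 0 20 0 0 255; 0 30 0 0 255; 0 36 0 0 255; 0 36 0 0 255';python3 -m creep '0 0 3 0 255; 0 0 6 0 255; 0 0 9 0 255; 0 0 11 0 255;0 0 11 0 255'
python3 - <<'E'
from h import *
s=readout.get_state();T=Ro.from_euler("xyz",s["tool_rot"]).as_matrix()
im,d=vision.grab_frame("wrist");save("w4.png",cv2.resize(im[30:330,120:520],(800,600)))
r=masks_of("dial_left_top","wrist")[0]
Q,_,_=unproj("wrist",d,r["pixels"]);Q=Q[abs(Q[:,2]-86)<3];Lq=(Q-s["tool_pos"])@T
print(s["tool_pos"],cv2.minEnclosingCircle(Lq[:,[0,2]].astype(np.float32)),cv2.minEnclosingCircle(Q[:,:2].astype(np.float32)))
E
```

```text
time: 9.95
tool_pos: [448.7, 163.3, 69.3]
tool_rot: [-1.571, -0.001, -1.213]
wrist_force: [1.1, 0.2, 0.5]
gripper_width: 0.1
time: 10.45
tool_pos: [448.1, 163.5, 31.7]
tool_rot: [-1.573, 0.001, -1.213]
wrist_force: [0.2, 0.2, -0.6]
gripper_width: -0.0
time: 10.95
tool_pos: [459.9, 167.8, 33.3]
tool_rot: [-1.57, 0.0, -1.213]
wrist_force: [-0.5, 0.3, -0.9]
gripper_width: -0.1
[459.89031299 167.78468451  33.34636823] ((-3.0199289321899414, 59.18398666381836), 44.78830337524414) ((514.2425537109375, 191.32322692871094), 44.788265228271484)
```

View pics/w4.png

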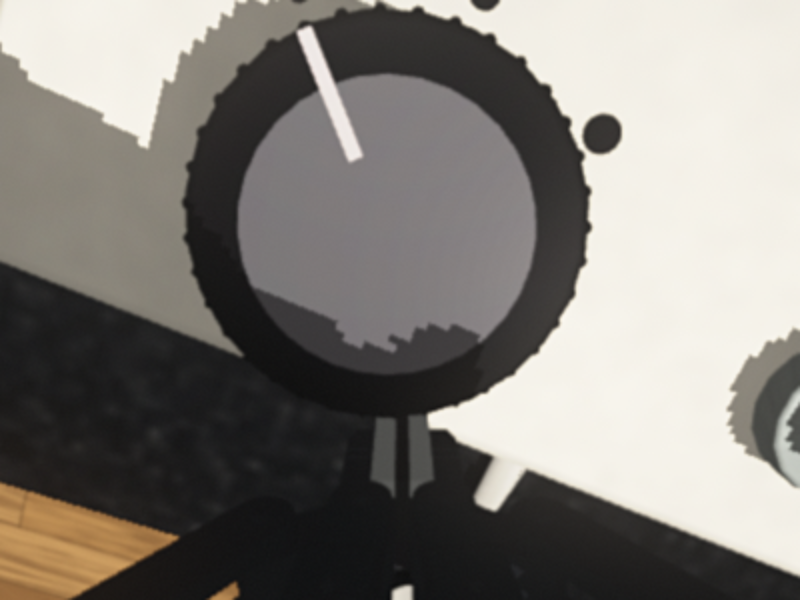

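```bash
for i in 1 2 3 ; do python3 -m creep '0 0 0.5 0 255; 0 0 1 0 255; 0 0 1 0 255'|sed -n '1,2p;4p'; done
```

```text
time: 11.35
tool_pos: [460.4, 167.9, 33.2]
wrist_force: [-0.1, -0.2, -0.8]
time: 11.65
tool_pos: [461.4, 168.3, 33.1]
wrist_force: [0.5, -0.5, -0.8]
time: 11.95
tool_pos: [462.1, 168.6, 33.1]
wrist_force: [0.1, -0.6, -0.3]
```

```bash
for i in 1 2 3 ; do python3 -m creep '0 0 0.4 0 255; 0 0 0.7 0 255; 0 0 0.7 0 255'|sed -n '1,2p;4p'; done
```

```text
time: 12.25
tool_pos: [462.3, 168.6, 33.0]
wrist_force: [-4.6, -2.3, 3.1]
time: 12.55
tool_pos: [462.3, 168.6, 32.9]
wrist_force: [-7.2, -2.1, 5.6]
time: 12.85
tool_pos: [462.4, 168.7, 32.8]
wrist_force: [-9.2, -3.6, 7.4]
```

```bash
python3 -m creep '-2.7 0 0 0.05 255; -5.5 0 0 0.1 255; -8.2 0 0.2 0.15 255; -11 0 0.5 0.2 255; -11 0 0.5 0.2 255'; cat > ang.py <<'E'
from h import *
def ang(tag=None):
    s=readout.get_state();im,d=vision.grab_frame("wrist")
    r=masks_of("dial_left_top","wrist")[0];P,u,v=unproj("wrist",d,r["pixels"])
    T=abs(P[:,2]-86)<4;c=np.array(cv2.minEnclosingCircle(P[T,:2].astype(np.float32))[0])
    lum=im[v,u].min(1);w=(lum>170)&T&(np.hypot(*(P[:,:2]-c).T)<43)
    q=P[w,:2].mean(0)-c;print("t",s["time"],"centre",c.round(1),"line px",w.sum(),"r",np.hypot(*q).round(1),"angle from world x, clockwise",np.arctan2(-q[1],q[0]).round(3),s["wrist_force"].round(1))
    if tag: save(tag,cv2.resize(im[30:330,120:520],(800,600)))
if __name__=="__main__":
    import sys;ang(*sys.argv[1:])
E
python3 ang.py
```

```text
time: 13.35
tool_pos: [458.8, 179.8, 32.8]
tool_rot: [-1.574, -0.001, -1.414]
wrist_force: [-10.0, -2.6, 7.1]
gripper_width: -0.1
t 13.35 centre [514.4 191.4] line px 543 r 30.2 angle from world x, clockwise -0.527 [-10.   -2.6   7.1]
```

```bash
python3 -m creep '-5.5 0 0 0.1 255; -11 0 0.5 0.2 255; -16.4 0 1.6 0.3 255; -21.7 0 3.2 0.4 255; -24.2 0 4.2 0.45 255'; python3 ang.py w5.png
```

```text
time: 13.95
tool_pos: [459.6, 206.3, 33.0]
tool_rot: [-1.573, 0.001, -1.865]
wrist_force: [-7.6, 2.8, 2.5]
gripper_width: 0.3
t 13.95 centre [514.7 191.8] line px 543 r 30.0 angle from world x, clockwise -0.039 [-7.6  2.8  2.5]
```

```bash
python3 -m creep '0 0 -2 0 255; 0 0 -6 0 255; 0 0 -12 0 255; 0 0 -18 0 255; 0 0 -20 0 255'; python3 ang.py w6.png
```

```text
time: 14.55
tool_pos: [441.4, 210.4, 33.2]
tool_rot: [-1.571, 0.0, -1.862]
wrist_force: [0.9, -0.2, 0.3]
gripper_width: -0.5
t 14.55 centre [514.9 191.4] line px 553 r 28.5 angle from world x, clockwise 0.033 [ 0.9 -0.2  0.3]
```

View pics/w6.png

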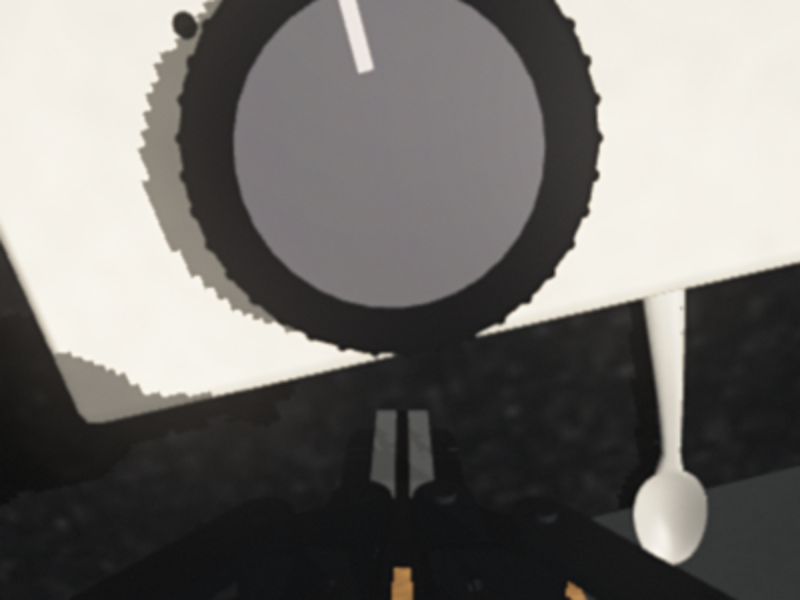

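```bash
python3 -m creep '0 -12 0 0 255; 0 -35 0 0 255; 0 -60 0 0 255; 0 -80 0 0 255; 0 -80 0 0 255'; python3 -m creep '22 0 18 0 255; 50 0 41 0 255; 80 0 65 0 255; 110 0 90 0 255; 134 0 110 0 255'; python3 - <<'E'
from h import *
s=readout.get_state();T=Ro.from_euler("xyz",s["tool_rot"]).as_matrix();print(s["tool_pos"],s["tool_rot"])
im,d=vision.grab_frame("wrist");save("w7.png",im)
for r in masks_of("start_top","wrist")[:2]:
    P,u,v=unproj("wrist",d,r["pixels"]);h=np.percentile(P[:,2],90);Q=P[abs(P[:,2]-h)<3]
    print(r["conf"],r["rect"],h,Q.mean(0),((Q-s["tool_pos"])@T).mean(0),np.ptp(Q,axis=0))
E
```

```text
time: 15.15
tool_pos: [444.2, 211.2, 116.9]
tool_rot: [-1.566, 0.004, -1.863]
wrist_force: [2.0, 1.1, 0.3]
gripper_width: 0.2
time: 15.65
tool_pos: [509.3, 47.4, 113.0]
tool_rot: [-1.571, -0.001, -1.865]
wrist_force: [-0.3, -0.3, 0.4]
gripper_width: -0.0
[509.29944309  47.36834195 113.01852711] [-1.57075578e+00 -5.33321562e-04 -1.86480131e+00]
0.82 [298.3, 191.3, 34.1, 36.1] 78.33203362773187 [509.15514581  48.33592561  77.48937875] [-0.90319834 35.52865472 -0.41993986] [28.92479733 28.74139689  4.24715543]
```

View pics/w7.png

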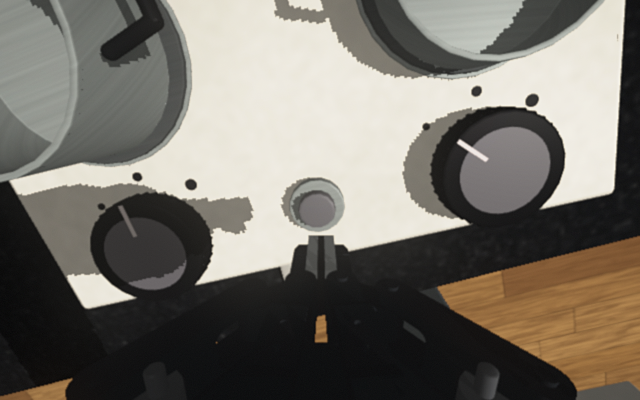

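```bash
python3 ang.py; python3 -m creep '-1 10 0 0 255; -1 28 0 0 255; -1 46 0 0 255; -1 58 0 0 255; -1 63 0 0 255'; for i in 1 2 3; do python3 -m creep '0 1 0 0 255; 0 2 0 0 255; 0 2 0 0 255'|sed -n '1,2p;4p'; done
```

```text
t 15.75 centre [513.  196.4] line px 0 r nan angle from world x, clockwise nan [-0.4  0.   0.1]
time: 16.35
tool_pos: [507.7, 52.1, 48.5]
tool_rot: [-1.573, -0.0, -1.861]
wrist_force: [1.6, -0.4, 0.9]
gripper_width: 0.2
time: 16.65
tool_pos: [509.6, 51.3, 48.7]
wrist_force: [0.6, 0.2, 0.1]
time: 16.95
tool_pos: [509.1, 51.1, 46.2]
wrist_force: [0.1, -1.1, -0.4]
time: 17.25
tool_pos: [508.9, 51.1, 43.9]
wrist_force: [-0.1, 0.5, -0.0]ang.py:7: RuntimeWarning: Mean of empty slice.
  q=P[w,:2].mean(0)-c;print("t",s["time"],"centre",c.round(1),"line px",w.sum(),"r",np.hypot(*q).round(1),"angle from world x, clockwise",np.arctan2(-q[1],q[0]).round(3),s["wrist_force"].round(1))
  ret = um.true_divide(
```

```bash
sed -i 's/(lum>170)&T/(lum>np.median(lum[T])+TH)\&T/; s/^def ang(tag=None):/def ang(tag=None,cam="wrist",TH=35):/; s/"wrist")\[0\]/cam)[0]/; s/grab_frame("wrist")/grab_frame(cam)/; s/unproj("wrist"/unproj(cam/' ang.py; python3 - <<'E'
from ang import *
for cam in ("wrist","scene","top"):
    for th in (25,50): ang(None,cam,th)
E
```

```text
t 17.25 centre [515.5 190.7] line px 485 r 5.4 angle from world x, clockwise -0.696 [-0.1  0.5 -0. ]
t 17.35 centre [515.  190.9] line px 2 r 42.3 angle from world x, clockwise -1.98 [ 0.6  0.3 -0.2]
t 17.45 centre [510.7 190. ] line px 15 r 9.1 angle from world x, clockwise 2.114 [0.6 0.6 0.4]
t 17.55 centre [511.  189.7] line px 8 r 23.0 angle from world x, clockwise 1.756 [-0.7  0.1  0.3]
t 17.65 centre [513.1 196.4] line px 18 r 6.8 angle from world x, clockwise -0.717 [ 0.7 -0.4 -0.4]
t 17.75 centre [513.1 195.3] line px 6 r 40.0 angle from world x, clockwise 0.094 [-0.6 -0.8 -0.9]
```

```bash
python3 - <<'E'
from h import *
im=cv2.imread("pics/w7.png").min(2)
reg=im[204:240,112:142];hi=cv2.morphologyEx(reg,cv2.MORPH_TOPHAT,np.ones((11,11)))
v,u=np.nonzero(hi>35);u=u+112;v=v+204
T=Ro.from_euler("xyz",[-1.57076,-.0005,-1.8648]).as_matrix();Rc=T@np.array([[1,0,0],[0,-.3,.954],[0,-.954,-.3]])
o=np.array([509.3,47.37,113.02])+T@[.08,-177.9,77.4]
K=np.array(vision.calibration("wrist")["mtx"]);r=np.stack([u,v,u*0+1],1)@np.linalg.inv(K).T@Rc.T
P=o+r*((86-o[2])/r[:,2])[:,None]
q=P[:,:2]-[514.7,191.6];print(len(q),q.mean(0),q.min(0),q.max(0))
w,V=np.linalg.eigh(np.cov(q.T));print(V[:,1],np.arctan(-V[1,1]/V[0,1]),np.arctan2(-q.mean(0)[1],q.mean(0)[0]))
E
```

```text
141 [31.33638839 -0.54716508] [16.82972658 -2.93526351] [45.34113032  4.18931581]
[-0.99975986  0.02191385] 0.02191560868851679 0.017459238528278388
```

Dial confirmed at about 0.76 rad (first position). Pressing start.

```bash
for i in 1 2 3 4; do python3 -m creep '0 1 0 0 255; 0 2 0 0 255; 0 2 0 0 255'|sed -n '1,2p;4p'; done
```

```text
time: 18.15
tool_pos: [509.1, 51.1, 42.1]
wrist_force: [0.5, 0.4, 0.6]
time: 18.45
tool_pos: [509.2, 51.1, 40.2]
wrist_force: [0.3, -0.8, 2.3]
time: 18.75
tool_pos: [509.2, 51.1, 38.2]
wrist_force: [-0.0, -0.1, 3.8]
time: 19.05
tool_pos: [509.2, 51.1, 36.8]
wrist_force: [-2.2, -1.2, 10.1]
```

```bash
python3 -m creep '0 0.7 0 0 255; 0 1.2 0 0 255; 0 1.2 0 0 255'|sed -n '1,2p;4p'; python3 -m creep '0 -4 0 0 255; 0 -15 0 0 255; 0 -40 0 0 255; 0 -75 0 0 255; 0 -100 0 0 255'; python3 -m creep '0 -10 -20 0 255; 0 -10 -40 0 255; 0 -10 -40 0 255'; python3 - <<'E'
from h import *
for cam in ("wrist","scene"):
  im,d=vision.grab_frame(cam)
  if cam=="wrist":
    save("w8.png",im)
  else: save("s3.png",cv2.resize(im[150:265,230:430],(800,460)))
  for q in ("start_top","dial_left_top","tall_pan","low_pan","salt_shaker"):
    for r in masks_of(q,cam)[:1]:
      P,_,_=unproj(cam,d,r["pixels"]);h=np.percentile(P[:,2],90);print(cam,q,round(r["conf"],2),h.round(1),np.median(P,0).round(1))
E
```

```text
time: 19.35
tool_pos: [509.3, 51.1, 36.6]
wrist_force: [-8.2, -1.2, 20.1]
time: 19.85
tool_pos: [509.2, 51.3, 137.0]
tool_rot: [-1.57, 0.001, -1.863]
wrist_force: [0.2, -0.9, -0.9]
gripper_width: 0.2
time: 20.15
tool_pos: [469.1, 63.6, 145.5]
tool_rot: [-1.571, -0.0, -1.861]
wrist_force: [-0.3, 0.1, -0.1]
gripper_width: 0.1
wrist start_top 0.69 78.5 [509.9  49.9  77.4]
wrist tall_pan 0.87 142.6 [626.1 185.4  90.2]
wrist low_pan 0.78 90.8 [581.2 -73.9  77.2]
wrist salt_shaker 0.42 90.7 [581.2 -73.7  76.9]
scene start_top 0.38 79.7 [499.3  53.2  77.7]
scene dial_left_top 0.65 88.4 [495.  195.6  86.3]
scene tall_pan 0.92 143.3 [618.  194.2 118.4]
scene low_pan 0.65 102.6 [ 632.6 -110.4   85.1]
scene salt_shaker 0.51 138.6 [675.6  50.3 100.2]
```

View pics/w8.png

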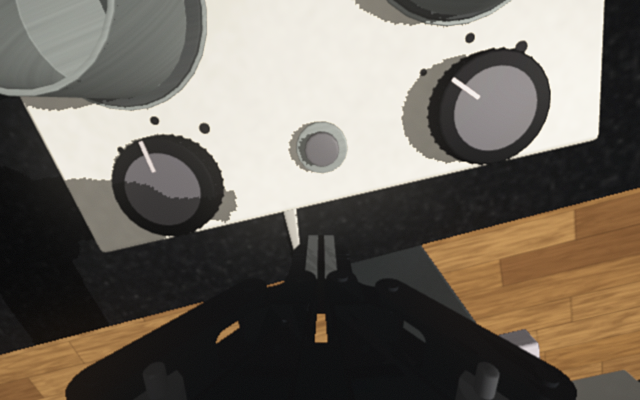

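The picture shows the left dial's line at (147,155), pointing straight back. The button at (320,149) is up at 77–78 mm, the right dial is still off, and the fingers are clear.

```bash
python3 -c "
from bench import manip;print(manip.job_done())"
```

```text
the job is handed in; nothing more can be done
None
```

I turned the left dial, in front of the taller pan, one click clockwise with the closed fingertips against its front. Then I pressed the start button until it bottomed out, let go, backed off and handed the job in at about 21 s.

**Last checks:**
- **Dials:** After release the left dial measured about 0.76–0.77 rad, where the first click is 0.785. In the last picture its line still points straight back and the right dial is at off.
- **Start button:** It bottomed out under about 20 N at the wrist and is up again at 77–78 mm, as before.
- **Pans and salt shaker:** In the scene camera, the tall pan and salt shaker came out within a few mm of the first measurement. The low pan's figure differs by about 16 mm, which I put down to its mask being cut differently from view to view. Nothing came near that pan, but I did not measure it again.
- **Teaspoon, egg timer and mug:** I did not measure these again. The arm passed well clear of the timer and mug, and was above the teaspoon the whole time.

**Checks that disagreed:**
- **Fingertips:** The real tips end about 37 mm short of the reported tool point. The first approach therefore passed harmlessly above the dial before I corrected for it.
- **Dial reading in shadow:** One automatic reading of the dial line failed because the line was in shadow. I redid it from a saved picture.

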